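# Close a tacking fixture whose slide may be locked

## Robot

A 6-joint arm with a two-finger parallel gripper is mounted at the origin on the work surface. World frame = base frame: x ahead of the robot, y to its left, z up, the work surface at z = 0. Lengths are in mm, angles in rad, forces in N, time in s.
With the tool pointing down it reaches from about 350 to 925 mm from the base axis. Payload 6.4 kg.
Tool frame: the origin (TCP) lies at the very end of the fingers, on their centre line; the grasp point (between the pads) lies r.grip_depth behind it (r.grip_depth is the distance from the TCP to the grasp point, in mm); z points along the fingers, y is the line along which they close (so a half turn about z gives the same grasp; the last joint's range is limited). The gripper opens to 94 mm and grips with 3 to 60 N. Pads are 16 mm wide; open, the fingers measure 119 mm over their backs; the gripper's body (75 mm by 177 mm) begins 78 mm behind the grasp point.
Start: joints at [-1.337, 0.245, 1.558, -0, 1.339, -0.174], TCP at [257.79, -596.706, 205.455] pointing down, gripper open.
Joint ranges: [-3.13, 3.13], [-1.02, 2.26], [0.13, 2.54], [-0.95, 4.09], [0.21, 2.88], [-2.74, 2.74]. Speed limits (rad/s): [2.57, 2.57, 3.14, 3.14, 3.14, 3.14].

## Interface

Orientations are given as [roll, pitch, yaw] about the fixed x, y, z axes, in that order (R = Rz(yaw) Ry(pitch) Rx(roll)).
In Python, from station import r gives the robot as it stands.
- The arm moves only by the tool step_arm, never from a script. Its argument "deltas" is a list of rows, each an object of numbers: "tx", "ty", "tz": the shift along the tool's x, y, z each as a share of 600 mm, from -1 to 1; "ax", "ay", "az": the turn, a rotation vector about the tool's x, y, z each as a share of 1.5 rad, from -1 to 1; "gripper": the closure, from -1 (fully open) to 1 (shut). In form: [{"tx": .., "ty": .., "tz": .., "ax": .., "ay": .., "az": .., "gripper": ..}, ...]. A call has 1 to 20 rows; each row shifts and turns the commanded pose from where the row before left it, along the tool's axes as they then stand; what a row does not reach is not made up. A row lasts 1/12 s, in which the tool goes at most 41.7 mm and 7.16 degrees, less where a joint would pass 70% of its speed; a pose out of reach is approached as far as the arm can. A call with a number of a shift or a turn outside -1 to 1 is refused whole. A call with a gripper value outside its range is refused whole. The fingers move at their own pace and stop on an object; the grip force is fixed at half the most. Time passes only in rows, so rows that do not move let the fingers close. It gives the time, the measured TCP pose, the force, the opening and the grip force at its end, in the units of the state.
- r.state(): the state, without advancing time (a new reading comes with each control period).
- r.snapshot(name): name is "side" or "top"; returns (picture, depth): 480x640x3 uint8, blue, green, red; 480x640 float32, mm along the optical axis (not along the pixel's ray), 0 where there is no reading.
- r.calibration(name): a dict with "K" (3x3 intrinsics, pixels), "world_to_cam" (4x4, takes a point from world to camera coordinates). Camera axes: x right, y up, looking along -z (the intrinsics and any distortion apply to the point x, -y, -z); pixel columns grow to the right and rows downward; lengths in mm; the calibration is good to about 2 mm. A picture is of the moment at which its call begins. calibration takes no time and is no camera call.
- r.close_job(): hands the job in; it is judged then, once.
Trained networks look in the newest picture that a camera, given by its name, has taken for a name from the list of things; names that differ only in an ending like _2 or _b are one class to them, and where a whole thing is asked for, a point or a joint stands for the part that bears it (a point fixed in the world has none). Each returns a list of dicts, best first, with "score" (0 to 1); they miss things now and then, are a little off and sometimes report something else, mostly with a low value. They report only what shows in the picture. A call takes as long as a camera call. They do not tell look-alikes from the thing itself.
- r.regions_of(name, camera): "region" (480x640 bool, what is visible of it) and "bbox" ([centre column, centre row, width, height] in pixels, round what is visible of it).
The state is a dict: "t": time; "joint_positions": joint angles; "joint_velocities": joint speeds; "effort": joint torques, N m; "eef_pos": TCP position; "orientation": TCP orientation; "ft_force": force on the tool from outside, world axes, zero at the start; "torque": the same for the moment, N m; "opening": finger opening in mm; "finger_force": force on a finger pad.
Only numpy, scipy, OpenCV 4.12 (cv2) and the standard library are available. Lean on these libraries where they do the work, as an engineer would, in place of code of your own. Each camera call takes 0.05 s, during which the arm holds its last target. There are 200 camera calls.

## Task

Get the sheet-metal bracket ready for tacking: close the tacking fixture by sliding its jaw fully home towards the fence, so that the bracket ends up boxed in squarely between jaw and fence, lying flat on the fixture. The jaw may or may not be locked by the unmarked brake lever that stands on it, and which side of the lever locks cannot be seen: try the jaw, and if it will not move, throw the lever over to its other side and slide the jaw home.

Things in the scene. Friction and masses are not known exactly. Their poses are not given: they have to be found in the camera images.
- fixture: Fixed tacking fixture: dark slate base 170 x 390 x 45 mm. Origin on the table; base spans x -85..85, y -165..225 mm. y axis: the jaw's closing direction; x: away from the robot (yaw within 0.5 rad); z up. Fence: dark wall, face at y = 165 mm, top 95 mm up; open toggle clamp behind it, not used. The smaller idle slide without lever or bracket on the bench is not meant.
- pull_post (a point): Middle of the upright steel post on the jaw, by which it is pushed or pinched, 110 mm above the table: 22 mm (fixture x) by 28 mm (y), side faces free from 65 to 137 mm up. At fixture x = 0, y = -22 mm when open. The jaw block ahead of it (+y) is 115 mm wide, 92 mm high above the table; its front face is 45.5 mm ahead of this point.
- jaw (a joint): Travel of the jaw towards the fence, m: 0 as found (open), 0.09 fully home on its stop, which leaves the 50 mm bracket 1.5 mm of play. Unlocked it slides with 4 to 10 N and stays where it is left. Locked it gives about 2 mm and then stops dead.
- brake (a joint): Brake lever angle, rad: 0 to 0.15 as found (leaning 0.45 to 0.3 to fixture -x, the robot's side), 0.9 fully thrown over (0.45 to +x). Stays where left; about 1 N at the ball moves it. One side locks the jaw, at its open end only, the other frees it; which is which varies and nothing shows it. Throw it clearly past upright: over 0.6, or under 0.3 coming back.
- lever_ball (a point): Centre of the 24 mm black ball on the brake lever: 12 mm rod, pivot 78 mm down the rod, 75 mm above the table, 88 mm behind the pull post (fixture -y). The ball swings in the fixture's x-z plane, 34 mm to either side, there 145 mm above the table (153 upright). Beside the rod the jaw plate is 65 mm, the pivot cheeks 83 mm above the table.
- bracket_mid (a point): Centre (half-way up) of the loose U-shaped steel bracket on the fixture base between jaw and fence, open side up: 120 (x) by 50 (y) by 40 mm (z), 3 mm sheet, about 0.35 kg. It starts 10 to 25 mm short of the fence and the closing jaw pushes it there. Axes: x along its length, y across, z up.
There are look-alikes about, which are no part of the job. Leave any purple or yellow look-alike of the part that bears bracket_mid alone.

How it is judged:
By the outcome, as a careful person would: the job done as asked, in the order asked, and still so for the second after the job is handed in, with the robot touching nothing.
It also fails if it takes over 48 s, if anything falls off the work surface, if the arm or the gripper's body presses on something with over 40 N, if the wrist force passes 120 N, or if a joint passes its speed limit or range.

## Working session

There is one attempt and no reset: what is moved stays moved. The work goes in short steps, Python scripts to look and compute and a tool call to move; the robot and the scene stay as the last step left them, time stands still between calls to the robot, and variables do not carry over. Pictures are saved under pics/ and viewed, at most 10 in all, crops included, and the job is handed in when it is done.

Besides the shell and the picture viewer there is one more tool, called as a command line: name --argument value ..., lists and objects as JSON in quotes. step_arm: Moves the arm, as the interface text tells. Its arguments: {"type":"object","properties":{"deltas":{"type":"array","items":{"type":"object","properties":{"tx":{"type":"number"},"ty":{"type":"number"},"tz":{"type":"number"},"ax":{"type":"number"},"ay":{"type":"number"},"az":{"type":"number"},"gripper":{"type":"number"}}}}},"required":["deltas"]}

```bash
mkdir -p pics
cat > h.py <<'E'
from station import r
import numpy as np, cv2
def pts(cam,depth,mask):
    c=r.calibration(cam);K=np.array(c["K"]);T=np.linalg.inv(np.array(c["world_to_cam"]))
    v,u=np.nonzero(mask&(depth>0));d=depth[v,u]
    x=(u-K[0,2])/K[0,0]*d;y=(v-K[1,2])/K[1,1]*d
    return (T@np.stack([x,-y,-d,np.ones_like(d)]))[:3].T,u,v
E
python3 - <<'E'
from h import *
for n in("top","side"):
    p,d=r.snapshot(n);cv2.imwrite(f"pics/{n}0.png",p);np.save(f"{n}d.npy",d)
    c=r.calibration(n);print(n,{k:np.round(v,3).tolist() for k,v in c.items()})
    for nm in("fixture","pull_post","lever_ball","bracket_mid"):
        for o in r.regions_of(nm,n)[:4]:
            w,u,v=pts(n,d,o["region"]);print(nm,round(o["score"],2),np.round(o["bbox"]),np.round(np.median(w,0)) if len(w) else None)
print(r.state()["t"],r.grip_depth)
E
```

```text
top {'K': [[462.957, 0.0, 322.864], [0.0, 462.957, 237.706], [0.0, 0.0, 1.0]], 'world_to_cam': [[-0.005, -1.0, -0.021, 74.33], [0.999, -0.005, 0.043, -452.723], [-0.043, -0.021, 0.999, -863.645], [0.0, 0.0, 0.0, 1.0]]}
fixture 0.84 [364. 198. 261. 133.] [525. -38.  51.]
pull_post 0.73 [427. 184. 112.  88.] [ 541. -112.   67.]
lever_ball 0.54 [466. 180.  27.  20.] [ 537. -162.  155.]
bracket_mid 0.98 [232. 330.  57.  77.] [287. 244.   6.]
bracket_mid 0.87 [327. 203.  42.  76.] [514.  58.  49.]
bracket_mid 0.64 [206. 157.  50.  71.] [607. 295.   5.]
side {'K': [[527.517, 0.0, 318.109], [0.0, 527.517, 243.401], [0.0, 0.0, 1.0]], 'world_to_cam': [[-0.742, -0.671, 0.006, 388.148], [0.529, -0.579, 0.62, -272.446], [-0.412, 0.463, 0.784, -753.574], [0.0, 0.0, 0.0, 1.0]]}
fixture 0.65 [321. 228. 187. 204.] [495. -12.  50.]
pull_post 0.88 [351. 175.  94. 102.] [531. -88.  70.]
lever_ball 0.69 [375. 145.  22.  28.] [ 537. -161.  133.]
bracket_mid 0.98 [298. 243.  79.  57.] [508.  48.  64.]
bracket_mid 0.72 [158. 312.  87.  63.] [604. 288.  11.]
bracket_mid 0.65 [329. 420.  98.  71.] [285. 236.   6.]
bracket_mid 0.57 [352. 175.  96.  98.] [531. -87.  71.]
0.5 18.8
```

View pics/top0.png

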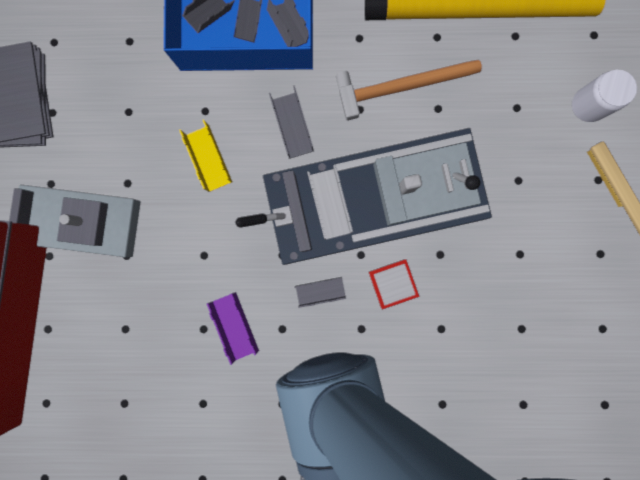

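View pics/side0.png

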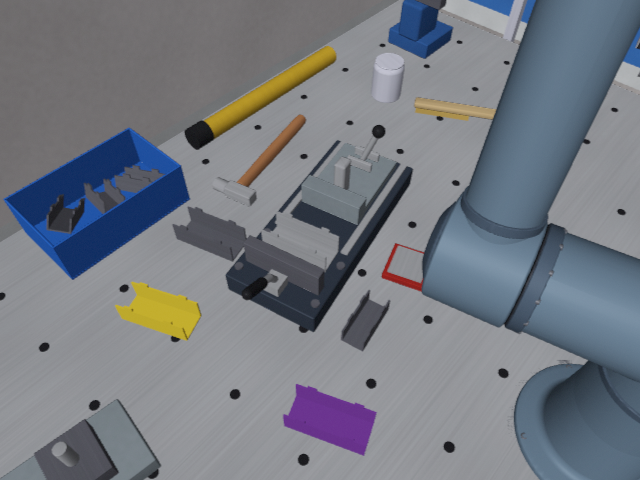

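The job's jaw is at top px (410,184), with the lever ball at (473,182) and the bracket at (331,203). Look-alikes are the idle slide (80,220), the yellow bracket (206,157), the purple bracket (232,327) and the loose grey channels (292,122) and (320,292). I choose the fixture with the lever and toggle clamp, and will fit its pose and check it in a close crop.

Run:
```python
from h import *
p=cv2.imread("pics/top0.png");d=np.load("topd.npy")
w,u,v=pts("top",d,np.ones((480,640),bool))
sel=(w[:,0]>380)&(w[:,0]<680)&(w[:,1]>-290)&(w[:,1]<190)
def rect(lo,hi,box=None):
    s=sel&(w[:,2]>lo)&(w[:,2]<hi)
    m=np.zeros((480,640),np.uint8);m[v[s],u[s]]=1
    n,l,st,_=cv2.connectedComponentsWithStats(m);k=1+np.argmax(st[1:,4]);s&=(l[v,u]==k)
    return cv2.minAreaRect(w[s][:,:2].astype(np.float32))
print("base",rect(32,200))
R=rect(32,200);b=cv2.boxPoints(R)
c=np.array(R[0]);e=[b[1]-b[0],b[2]-b[1]];e=max(e,key=np.linalg.norm);e=e/np.linalg.norm(e)
if e[1]<0:e=-e
yaw=np.arctan2(-e[0],e[1]);ex=np.array([np.cos(yaw),np.sin(yaw)])
o=c-30*e;print("yaw",yaw,"origin",o)
loc=np.c_[(w[:,:2]-o)@ex,(w[:,:2]-o)@e,w[:,2]]
for nm,(x0,x1,y0,y1,z0,z1) in dict(post=(-40,40,-60,15,125,145),ball=(-60,60,-150,-80,140,175),jaw=(-75,75,-5,40,86,98),fence=(-84,84,140,200,90,100),brk=(-75,75,60,160,75,92)).items():
    q=loc[(loc[:,0]>x0)&(loc[:,0]<x1)&(loc[:,1]>y0)&(loc[:,1]<y1)&(loc[:,2]>z0)&(loc[:,2]<z1)]
    if len(q):print(nm,len(q),np.round(q.min(0)),np.round(q.max(0)),np.round(np.median(q,0)))
K=r.calibration("top");T=np.array(K["world_to_cam"]);K=np.array(K["K"])
big=cv2.resize(p[110:280,230:510],None,fx=2.8,fy=2.8,interpolation=cv2.INTER_CUBIC)
for q in [(0,-22,137),(-34,-110,145),(0,-110,75),(-85,-165,45),(85,-165,45),(85,225,45),(-85,225,45),(-57,23.5,92),(57,23.5,92),(-80,165,95),(80,165,95)]:
    W=np.r_[o+q[0]*ex+q[1]*e,q[2],1];cc=T@W;uv=(K[0,0]*cc[0]/-cc[2]+K[0,2],K[1,1]*-cc[1]/-cc[2]+K[1,2])
    print(q,np.round(W[:3]),np.round(uv));cv2.circle(big,(int((uv[0]-230)*2.8),int((uv[1]-110)*2.8)),4,(0,0,255),1)
cv2.imwrite("pics/crop1.png",big)
```

```text
base ((525.061279296875, -11.972686767578125), (170.17381286621094, 417.4013366699219), 12.431407928466797)
yaw 0.21696897 origin [531.51939869 -41.26931953]
post 238 [-11. -49. 126.] [ 11. -21. 141.] [ -1. -34. 137.]
ball 186 [ -36. -134.  148.] [ -14. -112.  165.] [ -26. -121.  158.]
jaw 620 [-58.  -5.  86.] [57. 10. 97.] [-1.  3. 93.]
fence 959 [-70. 151.  90.] [ 70. 199. 100.] [ -1. 161.  96.]
brk 259 [-70.  76.  75.] [ 63. 159.  92.] [  2. 124.  86.]
(0, -22, 137) [536. -63. 137.] [404. 182.]
(-34, -110, 145) [ 522. -156.  145.] [464. 190.]
(0, -110, 75) [ 555. -149.   75.] [448. 177.]
(-85, -165, 45) [ 484. -221.   45.] [485. 219.]
(85, -165, 45) [ 650. -184.   45.] [463. 128.]
(85, 225, 45) [566. 197.  45.] [254. 176.]
(-85, 225, 45) [400. 160.  45.] [274. 266.]
(-57, 23.5, 92) [471. -31.  92.] [382. 225.]
(57, 23.5, 92) [582.  -6.  92.] [367. 161.]
(-80, 165, 95) [418. 103.  95.] [304. 256.]
(80, 165, 95) [574. 137.  95.] [284. 166.]
```

View pics/crop1.png

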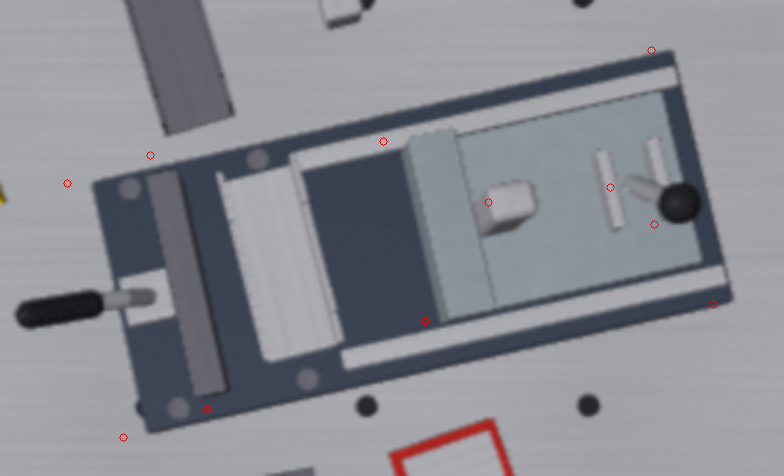

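The crop shows the right fixture. The fit counted the toggle handle in the base length, so the origin moves 13 mm along -y, checked against the post and the jaw front. I'll set up a move helper and start.

```bash
cat >> h.py <<'E'
from scipy.spatial.transform import Rotation as Ro
yaw=0.217;O=np.array([534.3,-54.0]);ex=np.array([np.cos(yaw),np.sin(yaw)]);ey=np.array([-ex[1],ex[0]])
def plan(*t):
    """local fixture targets -> tool-frame shares; assumes final yaw first, then shifts"""
    s=r.state();R=Ro.from_euler("xyz",s["orientation"])
    p=np.array(s["eef_pos"]);l=p[:2]-O
    print("t",round(s["t"],2),"loc",np.round([l@ex,l@ey,p[2]],1),"F",np.round(s["ft_force"],1),"open",s["opening"])
    best=None
    for k in(1,-1):
        y=k*np.r_[ex,0];z=np.array([0,0,-1.]);D=Ro.from_matrix(np.c_[np.cross(y,z),y,z])
        rv=(R.inv()*D).as_rotvec()
        if best is None or np.linalg.norm(rv)<np.linalg.norm(best[0]):best=(rv,D)
    print("turn shares",np.round(best[0]/1.5,4),"local x,y in tool",np.round(best[1].inv().apply([np.r_[ex,0],np.r_[ey,0]]),2))
    for q in t:
        W=np.r_[O+q[0]*ex+q[1]*ey,q[2]];dl=R.inv().apply(W-p)
        print(q,"world",np.round(W),"shares now-frame",np.round(dl/600,4),"final-frame",np.round(best[1].inv().apply(W-p)/600,4),"mm",round(np.linalg.norm(dl)));p=W
E
python3 -c "
from h import *
plan((0,-62,205),(0,-62,95))"
```

```text
t 0.5 loc [-386.9 -470.4  205.4] F [ 0.3 -0.7 -0.2] open 94.27524821429445
turn shares [ 0.   -0.   -0.92] local x,y in tool [[ 0.  1.  0.]
 [ 1. -0.  0.]]
(0, -62, 205) world [ 548. -115.  205.] shares now-frame [ 0.7622 -0.5461  0.0008] final-frame [0.6807 0.6448 0.0007] mm 563
(0, -62, 95) world [ 548. -115.   95.] shares now-frame [-0.      0.      0.1833] final-frame [0.     0.     0.1833] mm 110
```

step_arm --deltas '[{"az": -0.08,"gripper": 1},{"az": -0.08,"gripper": 1},{"az": -0.08,"gripper": 1},{"az": -0.08,"gripper": 1},{"az": -0.08,"gripper": 1},{"az": -0.08,"gripper": 1},{"az": -0.08,"gripper": 1},{"az": -0.08,"gripper": 1},{"az": -0.08,"gripper": 1},{"az": -0.08,"gripper": 1},{"az": -0.08,"gripper": 1},{"az": -0.04,"gripper": 1}]'

```text
invalid input at $.deltas[0]: expected keys tx, ty, tz, ax, ay, az, gripper
```

step_arm --deltas '[{"tx": 0.043,"ty": 0.04,"gripper": 1},{"tx": 0.043,"ty": 0.04,"gripper": 1},{"tx": 0.043,"ty": 0.04,"gripper": 1},{"tx": 0.043,"ty": 0.04,"gripper": 1},{"tx": 0.043,"ty": 0.04,"gripper": 1},{"tx": 0.043,"ty": 0.04,"gripper": 1},{"tx": 0.043,"ty": 0.04,"gripper": 1},{"tx": 0.043,"ty": 0.04,"gripper": 1},{"tx": 0.043,"ty": 0.04,"gripper": 1},{"tx": 0.043,"ty": 0.04,"gripper": 1},{"tx": 0.043,"ty": 0.04,"gripper": 1},{"tx": 0.043,"ty": 0.04,"gripper": 1},{"tx": 0.043,"ty": 0.04,"gripper": 1},{"tx": 0.043,"ty": 0.04,"gripper": 1},{"tx": 0.043,"ty": 0.04,"gripper": 1},{"tx": 0.036,"ty": 0.045,"gripper": 1},{"gripper": 1},{"gripper": 1}]'

```text
invalid input at $.deltas[0]: expected keys tx, ty, tz, ax, ay, az, gripper
```

```bash
python3 -c "
from h import *
plan((0,-62,205),(0,-62,95),(0,-44,95))
p,d=r.snapshot('side');cv2.imwrite('pics/s1.png',p)"
```

```text
t 0.5 loc [-386.9 -470.4  205.4] F [ 0.3 -0.7 -0.2] open 94.27524821429445
turn shares [ 0.   -0.   -0.92] local x,y in tool [[ 0.  1.  0.]
 [ 1. -0.  0.]]
(0, -62, 205) world [ 548. -115.  205.] shares now-frame [ 0.7622 -0.5461  0.0008] final-frame [0.6807 0.6448 0.0007] mm 563
(0, -62, 95) world [ 548. -115.   95.] shares now-frame [-0.      0.      0.1833] final-frame [0.     0.     0.1833] mm 110
(0, -44, 95) world [544. -97.  95.] shares now-frame [ 0.0057 -0.0295  0.    ] final-frame [0.03 0.   0.  ] mm 18
```

View pics/s1.png

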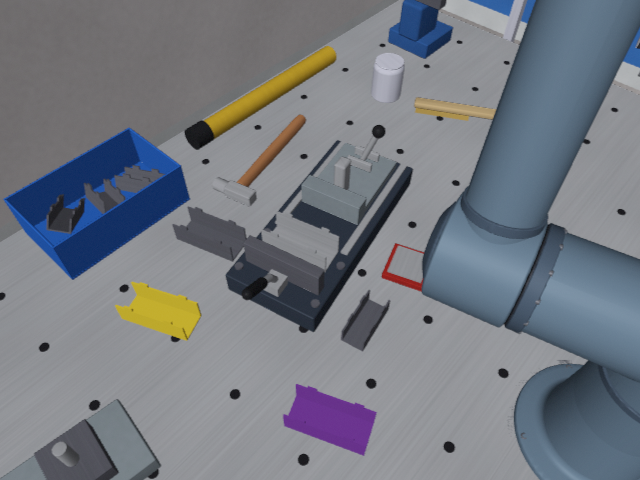

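The picture is unchanged because the calls were refused: all seven keys are needed in every row.

step_arm --deltas '[{"tx": 0,"ty": 0,"tz": 0,"ax": 0,"ay": 0,"az": -0.08,"gripper": 1},{"tx": 0,"ty": 0,"tz": 0,"ax": 0,"ay": 0,"az": -0.08,"gripper": 1},{"tx": 0,"ty": 0,"tz": 0,"ax": 0,"ay": 0,"az": -0.08,"gripper": 1},{"tx": 0,"ty": 0,"tz": 0,"ax": 0,"ay": 0,"az": -0.08,"gripper": 1},{"tx": 0,"ty": 0,"tz": 0,"ax": 0,"ay": 0,"az": -0.08,"gripper": 1},{"tx": 0,"ty": 0,"tz": 0,"ax": 0,"ay": 0,"az": -0.08,"gripper": 1},{"tx": 0,"ty": 0,"tz": 0,"ax": 0,"ay": 0,"az": -0.08,"gripper": 1},{"tx": 0,"ty": 0,"tz": 0,"ax": 0,"ay": 0,"az": -0.08,"gripper": 1},{"tx": 0,"ty": 0,"tz": 0,"ax": 0,"ay": 0,"az": -0.08,"gripper": 1},{"tx": 0,"ty": 0,"tz": 0,"ax": 0,"ay": 0,"az": -0.08,"gripper": 1},{"tx": 0,"ty": 0,"tz": 0,"ax": 0,"ay": 0,"az": -0.08,"gripper": 1},{"tx": 0,"ty": 0,"tz": 0,"ax": 0,"ay": 0,"az": -0.04,"gripper": 1}]'

```text
t: 1.55
eef_pos: [257.8, -596.7, 205.5]
orientation: [-3.142, 0.0, 1.793]
ft_force: [-0.4, -1.6, -0.0]
opening: 17.6
finger_force: 0.0
```

step_arm --deltas '[{"tx": 0.043,"ty": 0.04,"tz": 0,"ax": 0,"ay": 0,"az": 0,"gripper": 1},{"tx": 0.043,"ty": 0.04,"tz": 0,"ax": 0,"ay": 0,"az": 0,"gripper": 1},{"tx": 0.043,"ty": 0.04,"tz": 0,"ax": 0,"ay": 0,"az": 0,"gripper": 1},{"tx": 0.043,"ty": 0.04,"tz": 0,"ax": 0,"ay": 0,"az": 0,"gripper": 1},{"tx": 0.043,"ty": 0.04,"tz": 0,"ax": 0,"ay": 0,"az": 0,"gripper": 1},{"tx": 0.043,"ty": 0.04,"tz": 0,"ax": 0,"ay": 0,"az": 0,"gripper": 1},{"tx": 0.043,"ty": 0.04,"tz": 0,"ax": 0,"ay": 0,"az": 0,"gripper": 1},{"tx": 0.043,"ty": 0.04,"tz": 0,"ax": 0,"ay": 0,"az": 0,"gripper": 1},{"tx": 0.043,"ty": 0.04,"tz": 0,"ax": 0,"ay": 0,"az": 0,"gripper": 1},{"tx": 0.043,"ty": 0.04,"tz": 0,"ax": 0,"ay": 0,"az": 0,"gripper": 1},{"tx": 0.043,"ty": 0.04,"tz": 0,"ax": 0,"ay": 0,"az": 0,"gripper": 1},{"tx": 0.043,"ty": 0.04,"tz": 0,"ax": 0,"ay": 0,"az": 0,"gripper": 1},{"tx": 0.043,"ty": 0.04,"tz": 0,"ax": 0,"ay": 0,"az": 0,"gripper": 1},{"tx": 0.043,"ty": 0.04,"tz": 0,"ax": 0,"ay": 0,"az": 0,"gripper": 1},{"tx": 0.043,"ty": 0.04,"tz": 0,"ax": 0,"ay": 0,"az": 0,"gripper": 1},{"tx": 0.036,"ty": 0.045,"tz": 0,"ax": 0,"ay": 0,"az": 0,"gripper": 1},{"tx": 0,"ty": 0,"tz": 0,"ax": 0,"ay": 0,"az": 0,"gripper": 1},{"tx": 0,"ty": 0,"tz": 0,"ax": 0,"ay": 0,"az": 0,"gripper": 1}]'

```text
t: 3.05
eef_pos: [548.2, -113.1, 205.4]
orientation: [-3.141, 0.0, 1.791]
ft_force: [0.1, -0.1, 0.7]
opening: 0.4
finger_force: 0.0
```

```bash
python3 -c "
from h import *
plan((0,-62,205),(0,-62,95),(0,-44,95))
p,d=r.snapshot('side');cv2.imwrite('pics/s2.png',p)"
```

```text
t 3.05 loc [  0.9 -60.8 205.4] F [ 0.1 -0.1  0.7] open 0.4096482680582647
turn shares [-0.0002  0.0001  0.002 ] local x,y in tool [[ 0.  1.  0.]
 [ 1. -0.  0.]]
(0, -62, 205) world [ 548. -115.  205.] shares now-frame [-0.0021 -0.0014  0.0007] final-frame [-0.0021 -0.0014  0.0007] mm 2
(0, -62, 95) world [ 548. -115.   95.] shares now-frame [0.000e+00 1.000e-04 1.833e-01] final-frame [0.     0.     0.1833] mm 110
(0, -44, 95) world [544. -97.  95.] shares now-frame [ 0.03    0.0001 -0.    ] final-frame [0.03 0.   0.  ] mm 18
```

View pics/s2.png

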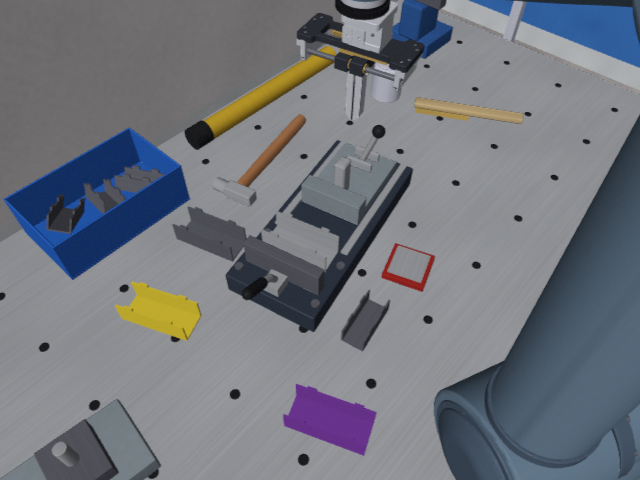

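The closed fingers hang at px (352,115), above the jaw plate between post and lever. I'll go down and try the jaw gently.

step_arm --deltas '[{"tx": 0,"ty": -0.0015,"tz": 0.046,"ax": 0,"ay": 0,"az": 0,"gripper": 1},{"tx": 0,"ty": 0,"tz": 0.046,"ax": 0,"ay": 0,"az": 0,"gripper": 1},{"tx": 0,"ty": 0,"tz": 0.046,"ax": 0,"ay": 0,"az": 0,"gripper": 1},{"tx": 0,"ty": 0,"tz": 0.046,"ax": 0,"ay": 0,"az": 0,"gripper": 1},{"tx": 0.012,"ty": 0,"tz": 0,"ax": 0,"ay": 0,"az": 0,"gripper": 1},{"tx": 0.008,"ty": 0,"tz": 0,"ax": 0,"ay": 0,"az": 0,"gripper": 1},{"tx": 0.003,"ty": 0,"tz": 0,"ax": 0,"ay": 0,"az": 0,"gripper": 1},{"tx": 0.003,"ty": 0,"tz": 0,"ax": 0,"ay": 0,"az": 0,"gripper": 1},{"tx": 0,"ty": 0,"tz": 0,"ax": 0,"ay": 0,"az": 0,"gripper": 1},{"tx": 0,"ty": 0,"tz": 0,"ax": 0,"ay": 0,"az": 0,"gripper": 1}]'

```text
t: 3.93
eef_pos: [544.6, -99.8, 96.9]
orientation: [3.139, 0.002, 1.788]
ft_force: [1.3, -1.1, 0.7]
opening: 0.4
finger_force: 0.4
```

step_arm --deltas '[{"tx": 0.003,"ty": 0,"tz": 0,"ax": 0,"ay": 0,"az": 0,"gripper": 1},{"tx": 0.003,"ty": 0,"tz": 0,"ax": 0,"ay": 0,"az": 0,"gripper": 1},{"tx": 0,"ty": 0,"tz": 0,"ax": 0,"ay": 0,"az": 0,"gripper": 1}]'

```text
t: 4.18
eef_pos: [544.2, -97.9, 96.8]
orientation: [3.139, 0.005, 1.788]
ft_force: [0.5, -8.4, 3.3]
opening: 0.3
finger_force: 3.8
```

step_arm --deltas '[{"tx": 0.003,"ty": 0,"tz": 0,"ax": 0,"ay": 0,"az": 0,"gripper": 1},{"tx": 0.003,"ty": 0,"tz": 0,"ax": 0,"ay": 0,"az": 0,"gripper": 1},{"tx": 0,"ty": 0,"tz": 0,"ax": 0,"ay": 0,"az": 0,"gripper": 1}]'

```text
t: 4.43
eef_pos: [544.2, -97.7, 96.9]
orientation: [3.138, 0.013, 1.789]
ft_force: [3.5, -19.2, -1.0]
opening: 0.7
finger_force: 10.0
```

step_arm --deltas '[{"tx": 0.003,"ty": 0,"tz": 0,"ax": 0,"ay": 0,"az": 0,"gripper": 1},{"tx": 0.003,"ty": 0,"tz": 0,"ax": 0,"ay": 0,"az": 0,"gripper": 1},{"tx": 0,"ty": 0,"tz": 0,"ax": 0,"ay": 0,"az": 0,"gripper": 1}]'

```text
t: 4.68
eef_pos: [544.3, -97.6, 97.0]
orientation: [3.137, 0.02, 1.789]
ft_force: [5.5, -32.3, -6.4]
opening: 0.3
finger_force: 16.1
```

32 N and no motion after 2 mm: the jaw is locked. I'll back off, lift, and go to the robot's side of the lever ball.

step_arm --deltas '[{"tx": -0.015,"ty": 0,"tz": 0,"ax": 0,"ay": 0,"az": 0,"gripper": 1},{"tx": -0.02,"ty": 0,"tz": 0,"ax": 0,"ay": 0,"az": 0,"gripper": 1},{"tx": 0,"ty": 0,"tz": -0.06,"ax": 0,"ay": 0,"az": 0,"gripper": 1},{"tx": 0,"ty": 0,"tz": -0.06,"ax": 0,"ay": 0,"az": 0,"gripper": 1},{"tx": 0,"ty": 0,"tz": -0.02,"ax": 0,"ay": 0,"az": 0,"gripper": 1},{"tx": -0.035,"ty": -0.045,"tz": 0,"ax": 0,"ay": 0,"az": 0,"gripper": 1},{"tx": -0.035,"ty": -0.05,"tz": 0,"ax": 0,"ay": 0,"az": 0,"gripper": 1},{"tx": 0,"ty": -0.04,"tz": 0,"ax": 0,"ay": 0,"az": 0,"gripper": 1},{"tx": 0,"ty": 0,"tz": 0,"ax": 0,"ay": 0,"az": 0,"gripper": 1},{"tx": 0,"ty": 0,"tz": 0,"ax": 0,"ay": 0,"az": 0,"gripper": 1}]'

```text
t: 5.52
eef_pos: [474.9, -167.6, 178.5]
orientation: [-3.141, -0.001, 1.786]
ft_force: [-0.3, -0.3, -0.1]
opening: 0.3
finger_force: 0.0
```

```bash
python3 -c "
from h import *
plan((-78,-110,178),(-78,-110,125),(3,-110,125))"
```

```text
t 5.52 loc [-82.5 -98.2 178.5] F [-0.3 -0.3 -0.1] open 0.26945636203459117
turn shares [-0.0001 -0.0007 -0.0009] local x,y in tool [[ 0.  1.  0.]
 [ 1. -0.  0.]]
(-78, -110, 178) world [ 482. -178.  178.] shares now-frame [-0.0197  0.0075  0.0008] final-frame [-0.0197  0.0074  0.0008] mm 13
(-78, -110, 125) world [ 482. -178.  125.] shares now-frame [-0.0001  0.      0.0883] final-frame [0.     0.     0.0883] mm 53
(3, -110, 125) world [ 561. -161.  125.] shares now-frame [ 0.0002  0.135  -0.    ] final-frame [-0.     0.135  0.   ] mm 81
```

step_arm --deltas '[{"tx": -0.02,"ty": 0,"tz": 0.045,"ax": 0,"ay": 0,"az": 0,"gripper": 1},{"tx": 0,"ty": 0,"tz": 0.044,"ax": 0,"ay": 0,"az": 0,"gripper": 1},{"tx": 0,"ty": 0,"tz": 0,"ax": 0,"ay": 0,"az": 0,"gripper": 1},{"tx": 0,"ty": 0.012,"tz": 0,"ax": 0,"ay": 0,"az": 0,"gripper": 1},{"tx": 0,"ty": 0.012,"tz": 0,"ax": 0,"ay": 0,"az": 0,"gripper": 1},{"tx": 0,"ty": 0.012,"tz": 0,"ax": 0,"ay": 0,"az": 0,"gripper": 1},{"tx": 0,"ty": 0.012,"tz": 0,"ax": 0,"ay": 0,"az": 0,"gripper": 1},{"tx": 0,"ty": 0.012,"tz": 0,"ax": 0,"ay": 0,"az": 0,"gripper": 1},{"tx": 0,"ty": 0.012,"tz": 0,"ax": 0,"ay": 0,"az": 0,"gripper": 1}]'

```text
t: 6.27
eef_pos: [521.5, -170.2, 126.6]
orientation: [3.141, 0.001, 1.788]
ft_force: [-2.3, 0.0, 1.2]
opening: 0.6
finger_force: 1.1
```

step_arm --deltas '[{"tx": 0,"ty": 0.012,"tz": 0,"ax": 0,"ay": 0,"az": 0,"gripper": 1},{"tx": 0,"ty": 0.012,"tz": 0,"ax": 0,"ay": 0,"az": 0,"gripper": 1},{"tx": 0,"ty": 0.012,"tz": 0,"ax": 0,"ay": 0,"az": 0,"gripper": 1},{"tx": 0,"ty": 0.012,"tz": 0,"ax": 0,"ay": 0,"az": 0,"gripper": 1},{"tx": 0,"ty": 0,"tz": 0,"ax": 0,"ay": 0,"az": 0,"gripper": 1}]'

```text
t: 6.68
eef_pos: [549.7, -163.6, 125.6]
orientation: [3.141, 0.0, 1.788]
ft_force: [-0.0, 0.1, -0.5]
opening: 0.7
finger_force: 0.0
```

step_arm --deltas '[{"tx": 0,"ty": 0.01,"tz": 0,"ax": 0,"ay": 0,"az": 0,"gripper": 1},{"tx": 0,"ty": 0.006,"tz": 0,"ax": 0,"ay": 0,"az": 0,"gripper": 1},{"tx": 0,"ty": 0.004,"tz": 0,"ax": 0,"ay": 0,"az": 0,"gripper": 1},{"tx": 0,"ty": 0,"tz": 0,"ax": 0,"ay": 0,"az": 0,"gripper": 1}]'

```text
t: 7.02
eef_pos: [560.5, -161.3, 125.5]
orientation: [3.142, -0.0, 1.788]
ft_force: [-0.1, 0.3, -0.3]
opening: 0.5
finger_force: 0.0
```

```bash
python3 -c "
from h import *
plan((5,-110,125))
p,d=r.snapshot('side');cv2.imwrite('pics/s3.png',cv2.resize(p[80:280,220:480],None,fx=3,fy=3))"
```

```text
t 7.02 loc [   2.5 -110.4  125.5] F [-0.1  0.3 -0.3] open 0.49927603620810457
turn shares [ 0.     -0.0001  0.0001] local x,y in tool [[ 0.  1.  0.]
 [ 1. -0.  0.]]
(5, -110, 125) world [ 563. -160.  125.] shares now-frame [0.0006 0.0041 0.0008] final-frame [0.0006 0.0041 0.0008] mm 3
```

View pics/s3.png

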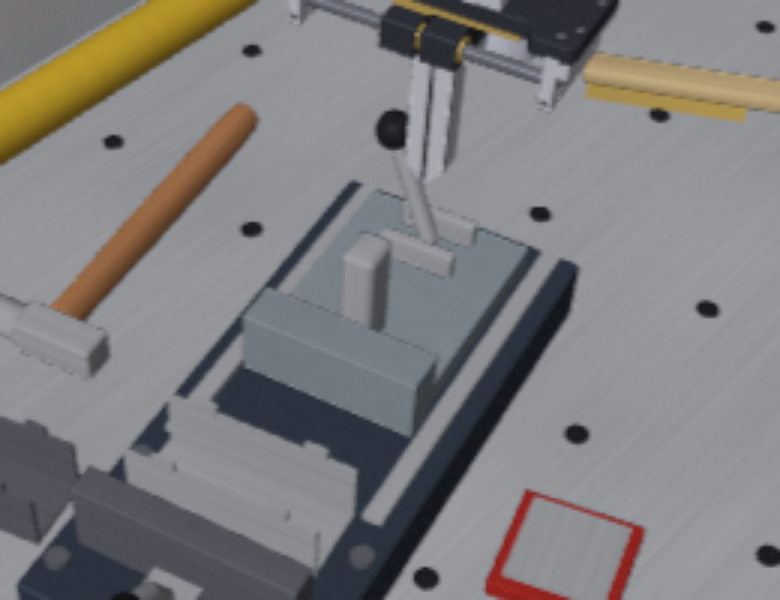

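The ball now leans to the far side at crop (393,130), about 0.8 rad. I'll go back behind the post and push.

step_arm --deltas '[{"tx": 0,"ty": -0.034,"tz": 0,"ax": 0,"ay": 0,"az": 0,"gripper": 1},{"tx": 0,"ty": 0,"tz": -0.05,"ax": 0,"ay": 0,"az": 0,"gripper": 1},{"tx": 0,"ty": 0,"tz": -0.05,"ax": 0,"ay": 0,"az": 0,"gripper": 1},{"tx": 0.04,"ty": 0.015,"tz": 0,"ax": 0,"ay": 0,"az": 0,"gripper": 1},{"tx": 0.04,"ty": 0.015,"tz": 0,"ax": 0,"ay": 0,"az": 0,"gripper": 1},{"tx": 0,"ty": 0,"tz": 0,"ax": 0,"ay": 0,"az": 0,"gripper": 1},{"tx": 0,"ty": 0,"tz": 0.05,"ax": 0,"ay": 0,"az": 0,"gripper": 1},{"tx": 0,"ty": 0,"tz": 0.05,"ax": 0,"ay": 0,"az": 0,"gripper": 1},{"tx": 0,"ty": 0,"tz": 0.05,"ax": 0,"ay": 0,"az": 0,"gripper": 1},{"tx": 0.014,"ty": 0,"tz": 0,"ax": 0,"ay": 0,"az": 0,"gripper": 1},{"tx": 0.004,"ty": 0,"tz": 0,"ax": 0,"ay": 0,"az": 0,"gripper": 1},{"tx": 0,"ty": 0,"tz": 0,"ax": 0,"ay": 0,"az": 0,"gripper": 1}]'

```text
t: 8.07
eef_pos: [546.0, -104.3, 97.2]
orientation: [3.14, 0.001, 1.788]
ft_force: [-0.1, -0.4, -0.3]
opening: 0.4
finger_force: 0.0
```

step_arm --deltas '[{"tx": 0.004,"ty": 0,"tz": 0,"ax": 0,"ay": 0,"az": 0,"gripper": 1},{"tx": 0.004,"ty": 0,"tz": 0,"ax": 0,"ay": 0,"az": 0,"gripper": 1},{"tx": 0.004,"ty": 0,"tz": 0,"ax": 0,"ay": 0,"az": 0,"gripper": 1},{"tx": 0.004,"ty": 0,"tz": 0,"ax": 0,"ay": 0,"az": 0,"gripper": 1},{"tx": 0,"ty": 0,"tz": 0,"ax": 0,"ay": 0,"az": 0,"gripper": 1}]'

```text
t: 8.48
eef_pos: [544.3, -95.7, 97.2]
orientation: [3.139, 0.003, 1.788]
ft_force: [1.3, -3.6, 1.8]
opening: 0.6
finger_force: 1.6
```

```bash
python3 -c "
from h import *
plan((0,44,95))"
```

```text
t 8.48 loc [  0.8 -42.9  97.2] F [ 1.3 -3.6  1.8] open 0.6378444899657943
turn shares [0.0017 0.0018 0.0003] local x,y in tool [[ 0.  1.  0.]
 [ 1. -0.  0.]]
(0, 44, 95) world [525. -11.  95.] shares now-frame [ 0.1448 -0.0013  0.0032] final-frame [ 0.1448 -0.0013  0.0036] mm 87
```

Already beyond the locked stop at 3.6 N, so it slides. Pushing on.

step_arm --deltas '[{"tx": 0.006,"ty": 0,"tz": 0,"ax": 0,"ay": 0,"az": 0,"gripper": 1},{"tx": 0.006,"ty": 0,"tz": 0,"ax": 0,"ay": 0,"az": 0,"gripper": 1},{"tx": 0.006,"ty": 0,"tz": 0,"ax": 0,"ay": 0,"az": 0,"gripper": 1},{"tx": 0.006,"ty": 0,"tz": 0,"ax": 0,"ay": 0,"az": 0,"gripper": 1},{"tx": 0.006,"ty": 0,"tz": 0,"ax": 0,"ay": 0,"az": 0,"gripper": 1},{"tx": 0.006,"ty": 0,"tz": 0,"ax": 0,"ay": 0,"az": 0,"gripper": 1},{"tx": 0.006,"ty": 0,"tz": 0,"ax": 0,"ay": 0,"az": 0,"gripper": 1},{"tx": 0.006,"ty": 0,"tz": 0,"ax": 0,"ay": 0,"az": 0,"gripper": 1},{"tx": 0.006,"ty": 0,"tz": 0,"ax": 0,"ay": 0,"az": 0,"gripper": 1},{"tx": 0.006,"ty": 0,"tz": 0,"ax": 0,"ay": 0,"az": 0,"gripper": 1},{"tx": 0.006,"ty": 0,"tz": 0,"ax": 0,"ay": 0,"az": 0,"gripper": 1},{"tx": 0.006,"ty": 0,"tz": 0,"ax": 0,"ay": 0,"az": 0,"gripper": 1},{"tx": 0.006,"ty": 0,"tz": 0,"ax": 0,"ay": 0,"az": 0,"gripper": 1},{"tx": 0.006,"ty": 0,"tz": 0,"ax": 0,"ay": 0,"az": 0,"gripper": 1},{"tx": 0.006,"ty": 0,"tz": 0,"ax": 0,"ay": 0,"az": 0,"gripper": 1},{"tx": 0,"ty": 0,"tz": 0,"ax": 0,"ay": 0,"az": 0,"gripper": 1}]'

```text
t: 9.82
eef_pos: [530.9, -41.4, 95.3]
orientation: [-3.141, -0.001, 1.788]
ft_force: [0.2, -1.7, 0.8]
opening: 0.6
finger_force: 1.1
```

```bash
python3 -c "
from h import *
plan((0,44,95))
p,d=r.snapshot('side');cv2.imwrite('pics/s4.png',cv2.resize(p[80:340,200:460],None,fx=2.3,fy=2.3))"
```

```text
t 9.82 loc [-0.6 13.1 95.3] F [ 0.2 -1.7  0.8] open 0.5540954821685721
turn shares [-0.0007 -0.0008  0.0004] local x,y in tool [[ 0.  1.  0.]
 [ 1. -0.  0.]]
(0, 44, 95) world [525. -11.  95.] shares now-frame [0.0516 0.001  0.0006] final-frame [0.0516 0.0009 0.0005] mm 31
```

View pics/s4.png

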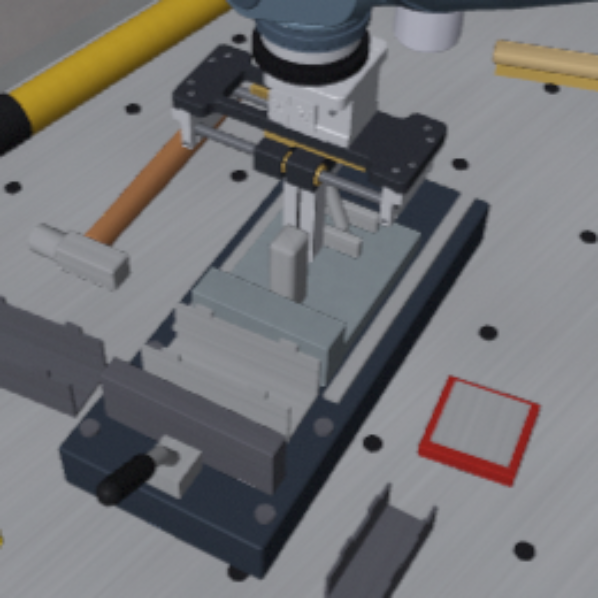

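The jaw, at crop (270,310), is sliding and nearing the bracket, which lies flat and roughly square. About 30 mm are left, taken slowly.

step_arm --deltas '[{"tx": 0.004,"ty": 0,"tz": 0,"ax": 0,"ay": 0,"az": 0,"gripper": 1},{"tx": 0.004,"ty": 0,"tz": 0,"ax": 0,"ay": 0,"az": 0,"gripper": 1},{"tx": 0.004,"ty": 0,"tz": 0,"ax": 0,"ay": 0,"az": 0,"gripper": 1},{"tx": 0.004,"ty": 0,"tz": 0,"ax": 0,"ay": 0,"az": 0,"gripper": 1},{"tx": 0.004,"ty": 0,"tz": 0,"ax": 0,"ay": 0,"az": 0,"gripper": 1},{"tx": 0.004,"ty": 0,"tz": 0,"ax": 0,"ay": 0,"az": 0,"gripper": 1},{"tx": 0.004,"ty": 0,"tz": 0,"ax": 0,"ay": 0,"az": 0,"gripper": 1},{"tx": 0.004,"ty": 0,"tz": 0,"ax": 0,"ay": 0,"az": 0,"gripper": 1},{"tx": 0.004,"ty": 0,"tz": 0,"ax": 0,"ay": 0,"az": 0,"gripper": 1},{"tx": 0.004,"ty": 0,"tz": 0,"ax": 0,"ay": 0,"az": 0,"gripper": 1},{"tx": 0,"ty": 0,"tz": 0,"ax": 0,"ay": 0,"az": 0,"gripper": 1}]'

```text
t: 10.78
eef_pos: [525.7, -19.0, 95.1]
orientation: [-3.14, 0.0, 1.788]
ft_force: [0.8, -4.8, -1.5]
opening: 0.5
finger_force: 2.5
```

step_arm --deltas '[{"tx": 0.003,"ty": 0,"tz": 0,"ax": 0,"ay": 0,"az": 0,"gripper": 1},{"tx": 0.003,"ty": 0,"tz": 0,"ax": 0,"ay": 0,"az": 0,"gripper": 1},{"tx": 0.003,"ty": 0,"tz": 0,"ax": 0,"ay": 0,"az": 0,"gripper": 1},{"tx": 0,"ty": 0,"tz": 0,"ax": 0,"ay": 0,"az": 0,"gripper": 1}]'

```text
t: 11.12
eef_pos: [524.5, -13.8, 95.0]
orientation: [-3.14, 0.0, 1.788]
ft_force: [0.7, -5.2, -0.7]
opening: 0.5
finger_force: 2.8
```

```bash
python3 -c "
from h import *
plan((0,44,95))"
```

```text
t 11.12 loc [-0.9 41.3 95. ] F [ 0.7 -5.2 -0.7] open 0.48134263417638024
turn shares [-0.0011  0.0003  0.0001] local x,y in tool [[ 0.  1.  0.]
 [ 1. -0.  0.]]
(0, 44, 95) world [525. -11.  95.] shares now-frame [0.0044 0.0015 0.0001] final-frame [0.0044 0.0015 0.0001] mm 3
```

step_arm --deltas '[{"tx": 0.003,"ty": 0,"tz": 0,"ax": 0,"ay": 0,"az": 0,"gripper": 1},{"tx": 0.003,"ty": 0,"tz": 0,"ax": 0,"ay": 0,"az": 0,"gripper": 1},{"tx": 0.003,"ty": 0,"tz": 0,"ax": 0,"ay": 0,"az": 0,"gripper": 1},{"tx": 0,"ty": 0,"tz": 0,"ax": 0,"ay": 0,"az": 0,"gripper": 1}]'

```text
t: 11.45
eef_pos: [524.2, -12.3, 95.2]
orientation: [-3.14, 0.009, 1.789]
ft_force: [3.8, -20.1, -5.8]
opening: 0.4
finger_force: 10.1
```

step_arm --deltas '[{"tx": 0.003,"ty": 0,"tz": 0,"ax": 0,"ay": 0,"az": 0,"gripper": 1},{"tx": 0.003,"ty": 0,"tz": 0,"ax": 0,"ay": 0,"az": 0,"gripper": 1},{"tx": 0,"ty": 0,"tz": 0,"ax": 0,"ay": 0,"az": 0,"gripper": 1}]'

```text
t: 11.7
eef_pos: [524.3, -12.4, 95.3]
orientation: [-3.141, 0.016, 1.79]
ft_force: [5.6, -34.2, -10.4]
opening: 0.1
finger_force: 17.0
```

Stopped dead at the expected 90 mm. I'll retreat and inspect.

step_arm --deltas '[{"tx": -0.014,"ty": 0,"tz": 0,"ax": 0,"ay": 0,"az": 0,"gripper": 1},{"tx": -0.022,"ty": 0,"tz": 0,"ax": 0,"ay": 0,"az": 0,"gripper": 1},{"tx": 0,"ty": 0,"tz": -0.05,"ax": 0,"ay": 0,"az": 0,"gripper": 1},{"tx": 0,"ty": 0,"tz": -0.06,"ax": 0,"ay": 0,"az": 0,"gripper": 1},{"tx": 0,"ty": 0,"tz": -0.06,"ax": 0,"ay": 0,"az": 0,"gripper": 1},{"tx": -0.06,"ty": 0,"tz": 0,"ax": 0,"ay": 0,"az": 0,"gripper": 1},{"tx": -0.06,"ty": 0,"tz": 0,"ax": 0,"ay": 0,"az": 0,"gripper": 1},{"tx": -0.06,"ty": 0,"tz": 0,"ax": 0,"ay": 0,"az": 0,"gripper": 1},{"tx": -0.06,"ty": 0,"tz": 0,"ax": 0,"ay": 0,"az": 0,"gripper": 1},{"tx": -0.06,"ty": 0,"tz": 0,"ax": 0,"ay": 0,"az": 0,"gripper": 1},{"tx": -0.06,"ty": 0,"tz": 0,"ax": 0,"ay": 0,"az": 0,"gripper": 1},{"tx": 0,"ty": 0,"tz": 0,"ax": 0,"ay": 0,"az": 0,"gripper": 1}]'

```text
t: 12.7
eef_pos: [574.5, -241.5, 196.8]
orientation: [-3.141, -0.001, 1.783]
ft_force: [-1.0, -0.4, -1.4]
opening: 0.5
finger_force: 0.0
```

```bash
python3 -c "
from h import *
plan()
p,d=r.snapshot('side');q,d2=r.snapshot('top')
a=cv2.resize(p[130:330,210:410],(400,400));b=cv2.resize(q[110:280,250:420],(400,400))
cv2.imwrite('pics/s5.png',np.hstack([a,b]))
w,u,v=pts('top',d2,np.ones((480,640),bool));l=np.c_[(w[:,:2]-O)@ex,(w[:,:2]-O)@ey,w[:,2]]
for n,(y0,y1,z0,z1) in dict(post=(30,100,126,145),jaw=(88,116,86,98),between=(116,164,40,95)).items():
    s=l[(abs(l[:,0])<75)&(l[:,1]>y0)&(l[:,1]<y1)&(l[:,2]>z0)&(l[:,2]<z1)];print(n,len(s),np.round(s.min(0)),np.round(s.max(0)),np.round(np.median(s,0)))
"
```

```text
t 12.7 loc [  -1.1 -191.7  196.8] F [-1.  -0.4 -1.4] open 0.5327374196422778
turn shares [-0.0003 -0.0005 -0.0031] local x,y in tool [[ 0.  1.  0.]
 [ 1. -0.  0.]]
post 232 [-11.  53. 127.] [ 11.  81. 141.] [ -1.  68. 137.]
jaw 1048 [-58.  88.  86.] [ 61. 116.  97.] [ -0. 102.  93.]
between 2208 [-75. 116.  43.] [ 75. 164.  95.] [ -1. 140.  49.]
```

View pics/s5.png

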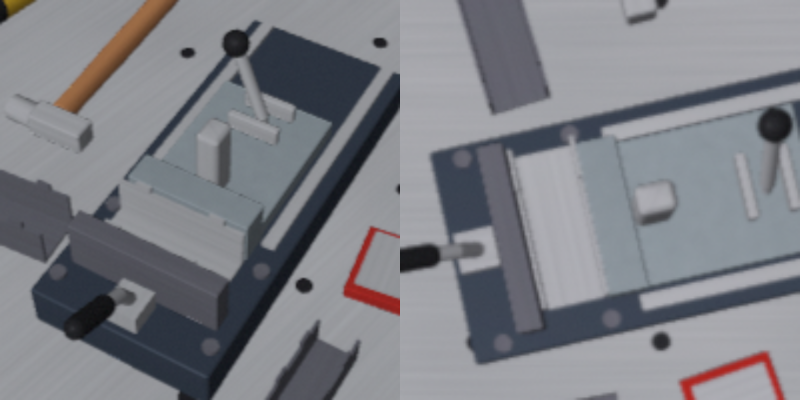

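The post is at y = 68 mm, so the jaw is fully home. The bracket (right half, around (560,235)) sits flat and square between jaw and fence, and the arm is clear.

```bash
python3 -c "
from station import r
print(r.close_job())"
```

```text
the job is handed in; nothing more can be done
None
```

The jaw was locked as found, so I threw the brake lever over and slid the jaw 90 mm home onto its stop; the bracket lies flat and square between jaw and fence, and I handed the job in with the arm clear at about 13 s of the 48 s limit.

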